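# File the order card upright in the free slot of the card sorter

### The job

Take the order card that leans in the little display stand and file it in the free slot of the wooden card sorter, the one with the steel tab beside it: standing upright on its short edge as it stands now, fully down on the slot's floor and roughly in the middle of the slot's length. Let go of it, and leave the two cards already filed and the tamper, the shot glass and the cup where they are.

Things in the scene. Friction and masses are not known exactly. Their poses are not given: they have to be found in the camera images.
- order_card: The card to file: stiff white card block, 70 x 100 x 9 mm, about 60 g, leaning 15 degrees towards the robot in the stand, its upper 50 mm free on both faces. Origin at the centre of its back face (against the stand); own x along the 70 mm width, y up along the 100 mm height, z through the 9 mm thickness, out of the front face.
- card_top (a point): The middle of the card's upper short edge, midway through its thickness: 50 mm along own y and 4.7 mm along own z from the card's origin. Axes as the card's. About 112 mm above the worktop at the start.
- card_foot (a point): The middle of the card's lower short edge, midway through its thickness, 100 mm from card_top. Axes as the card's.
- stand: Fixed display stand: wooden base 85 x 80 x 10 mm with a dark bent steel sheet, 60 mm wide, that holds the card leaning: a back plate behind the card's lower 47 mm, a lip before its lower 12 mm. Origin on the worktop below the card's foot; own x points the way the card leans (towards the robot), z up.
- sorter: Fixed wooden block, 156 x 104 x 47 mm high, with three slots along its own y. Origin under its centre; own x goes across the slots (middles at -45, 0, +45 mm), z up. A slot is 92 mm long, open at both ends, 14 mm wide over its lower 34 mm; 45-degree chamfers widen its mouth to 28 mm at the top; floor 6 mm above the worktop. Which is free varies.
- slot (a point): The middle of the free slot's floor, 6 mm above the worktop and 41 mm below the sorter's top. Axes as the sorter's: x across the slot, y along it, z up. A small steel tab, 12 mm wide and 26 mm high, stands against the sorter's side at the left-hand (+y) end of this slot.
- filed_card_a: A card like the first, already filed, standing on its long edge in one of the other slots: 100 mm along the slot, 70 mm high, its top 76 mm above the worktop. Leave it. Origin at the centre of one broad face.
- filed_card_b: The second filed card, the same in every way, in the remaining slot. Leave it.
- tamper: Bystander: tamper with steel base and walnut handle, 58 mm across, 86 mm high; origin under its centre.
- shot_glass: Bystander: small clear shot glass, 49 mm across, 62 mm high; origin under its centre.
- cup: Bystander: white cup standing upside down, 74 x 100 mm with its handle, 55 mm high; origin underneath.

How it is judged:
At the end, for the whole second after the job is handed in: The order card stands on its short edge in the free slot, foot within 8 mm of the slot's floor, within 12 mm of its middle across and 20 mm along, upright within 12 degrees, its faces parallel to the slot's walls within 15 degrees (either face forward), released and at rest (z of card_foot in the frame of slot below 0.008 m and x of card_foot in the frame of slot between -0.012 and 0.012 m and y of card_foot in the frame of slot between -0.02 and 0.02 m and angle between card_foot's own y axis and vertical below 0.22 rad and angle between the z axis of order_card and the x axis of sorter, either way round below 0.26 rad and linear speed of order_card below 0.1 m/s); the robot touches nothing.
It fails at once if a card already filed is moved by more than 20 mm (distance of any of filed_card_a, filed_card_b from where it was at the start of the episode above 0.02 m).
It fails at once if the tamper, the shot glass or the cup is moved by more than 20 mm (distance of any of tamper, shot_glass, cup from where it was at the start of the episode above 0.02 m).
It also fails if it takes over 38 s, if anything falls off the work surface, if the arm or the gripper's body presses on something with over 40 N, if the wrist force passes 120 N, or if a joint passes its speed limit or range.

### The arm

A 6-joint arm with a two-finger parallel gripper is mounted at the origin on a cart in front of the work surface, level with it; the furniture and walls round the work are solid. World frame = base frame: x ahead of the robot, y to its left, z up, the work surface at z = 0. Lengths are in m, angles in rad, forces in N, time in s.
With the tool pointing down it reaches from about 0.3 to 0.875 m from the base axis. Payload 6.4 kg.
Tool frame: the origin (TCP) lies at the very end of the fingers, on their centre line; the grasp point (between the pads) lies 19 mm behind it; z points along the fingers, y is the line along which they close (so a half turn about z gives the same grasp; the last joint's range is limited). The gripper opens to 85 mm and grips with 20 to 120 N. Pads are 22 mm wide; open, the fingers measure 114 mm over their backs; the gripper's body (76 mm by 85 mm) begins 54 mm behind the grasp point. The pads swing forward as they close: fully open they stand 13 mm farther back than shut.
Start: joints at [1.114, 0.181, 1.607, -0, 1.354, -0.206], TCP at [0.143, 0.557, 0.231] pointing down, gripper open.
Joint ranges: [-2.99, 2.99], [-0.89, 2.07], [0.3, 2.58], [-1.14, 4.28], [0, 2.63], [-3.12, 3.12]. Speed limits (rad/s): [2.57, 2.57, 3.01, 3.14, 3.14, 3.14].

### API

Orientations are given as a unit quaternion [w, x, y, z].
In Python, from bench import ctrl, camera, calibration, order, outline_of gives the robot as it stands.
- The arm moves only by the tool move_arm, never from a script. Its argument "series" is a list that holds one entry, the list of rows, each a list of 5 numbers: the opening, from 0 (shut) to 1 (fully open), then the shift along the tool's x, y, z in mm, then the turn about the tool's z in rad. A call has exactly 10 rows; each row is the pose to reach, as a shift and turn from the pose commanded when the call began, along the tool's axes at that moment; what a row does not reach only later rows make up. A row lasts 1/12 s, in which the tool goes at most 41.7 mm and 7.16 degrees, less where a joint would pass 70% of its speed; a pose out of reach is approached as far as the arm can. A call with a gripper value outside its range is refused whole. The fingers move at their own pace and stop on an object; the grip force is fixed at half the most. Time passes only in rows, so rows that repeat a pose let the fingers close, or fill a call up. It gives the time, the measured TCP pose, the force, the opening and the grip force at its end, in the units of the state.
- ctrl.get_obs(): the state, without advancing time (a new reading comes with each control period).
- camera(name): name is "scene" or "top" or "wrist"; returns (picture, depth): 480x640x3 uint8, blue, green, red; 480x640 float32, m along the optical axis (not along the pixel's ray), 0 where there is no reading.
- calibration(name): a dict with "intrinsics" (3x3 intrinsics, pixels), "k1" (the pictures are not rectified: a ray, as slopes to the right and down, at radius r is drawn at 1 + k1 r^2 times it, then the intrinsics apply), "rvec" (rotation vector, rad) and "tvec" (3), from world to camera coordinates, as OpenCV has them. Camera axes: x right, y down, z forward; pixel columns grow to the right and rows downward; lengths in m; the calibration is good to about 2 mm. A picture is of the moment at which its call begins: read the wrist's pose just before it. calibration takes no time and is no camera call; for the wrist camera it gives the pose at the moment of the call.
- order.hand_in(): hands the job in; it is judged then, once.
Trained networks look in the newest picture that a camera, given by its name, has taken for a name from the list of things; names that differ only in an ending like _2 or _b are one class to them, and where a whole thing is asked for, a point or a joint stands for the part that bears it (a point fixed in the world has none). Each returns a list of dicts, best first, with "conf" (0 to 1); they miss things now and then, are a little off and sometimes report something else, mostly with a low value. They report only what shows in the picture. A call takes as long as a camera call.
- outline_of(target, camera): "region" (480x640 bool, what is visible of it) and "bbox" ([centre column, centre row, width, height] in pixels, round what is visible of it).
The state is a dict: "time_s": time; "q": joint angles; "dq": joint speeds; "joint_efforts": joint torques, N m; "eef_pos": TCP position; "eef_rot": TCP orientation; "wrist_force": force on the tool from outside, world axes, zero at the start; "torque": the same for the moment, N m; "opening": opening from 0.0 (shut) to 1.0 (fully open); "grasp_force": force on a finger pad.
Only numpy, scipy, OpenCV 4.12 (cv2) and the standard library are available. Lean on these libraries where they do the work, as an engineer would, in place of code of your own. Each camera call takes 0.05 s, during which the arm holds its last target. There are 200 camera calls.

## Working session

There is one attempt and no reset: what is moved stays moved. The work goes in short steps, Python scripts to look and compute and a tool call to move; the robot and the scene stay as the last step left them, time stands still between calls to the robot, and variables do not carry over. Pictures are saved under pics/ and viewed, at most 10 in all, crops included, and the job is handed in when it is done.

Besides the shell and the picture viewer there is one more tool, called after "Call:" as name(argument=value, ...) on one line, values as JSON. move_arm: Moves the arm, as the interface text tells. Its arguments: {"type":"object","properties":{"series":{"type":"array","items":{"type":"array","items":{"type":"array","items":{"type":"number"}}}}},"required":["series"]}

```bash
mkdir -p pics
cat > h.py <<'E'
import numpy as np, cv2
from bench import ctrl, camera, calibration, order, outline_of
from scipy.spatial.transform import Rotation as R
def pts(depth,cal,mask):
    K=np.array(cal["intrinsics"],float);v,u=np.nonzero(mask&(depth>0))
    n=cv2.undistortPoints(np.stack([u,v],1).astype(float)[:,None],K,np.array([cal["k1"],0,0,0,0.]))[:,0]
    z=depth[v,u];P=np.c_[n*z[:,None],z]
    M=cv2.Rodrigues(np.array(cal["rvec"],float))[0]
    return (P-np.array(cal["tvec"]).ravel())@M,np.stack([u,v],1)
E
python3 - <<'E'
from h import *
o=ctrl.get_obs();print(o)
for c in("scene","top"):
    p,d=camera(c);k=calibration(c);cv2.imwrite(f"pics/{c}0.png",p);np.savez(f"{c}0.npz",p=p,d=d)
    for t in("order_card","stand","sorter","filed_card_a","tamper","shot_glass","cup"):
        for r in outline_of(t,c)[:3]:
            P,_=pts(d,k,r["region"])
            print(c,t,round(r["conf"],2),np.round(r["bbox"]),len(P),*(np.round(np.percentile(P,q,axis=0),3) for q in(2,50,98)) if len(P) else "")
E
```

```text
{'time_s': 0.0, 'q': array([ 1.11372219e+00,  1.81515395e-01,  1.60799343e+00,  2.44041610e-05,
        1.35379097e+00, -2.06309021e-01]), 'dq': array([-0.00098893, -0.00045238,  0.0004043 , -0.00109289,  0.00022978,
        0.00103091]), 'joint_efforts': array([ 1.98846792e-03, -4.44868541e+01, -3.51340520e+01,  7.35893445e-05,
        9.06465197e-03,  1.42925518e-05]), 'eef_pos': array([0.14242111, 0.55652665, 0.23040561]), 'eef_rot': array([-2.89223473e-04,  1.25056868e-01,  9.92149208e-01, -8.03165359e-04]), 'wrist_force': array([-0.50926335, -0.15375052,  0.00576357]), 'torque': array([ 0.05912731, -0.02673927,  0.00092794]), 'grasp_force': 0.0, 'opening': 0.9989158428782012}
scene order_card 0.92 [407. 206.  21.  47.] 504 [ 0.424 -0.295  0.028] [ 0.445 -0.256  0.074] [ 0.469 -0.233  0.112]
scene stand 0.95 [406. 230.  34.  22.] 679 [ 0.403 -0.306  0.001] [ 0.441 -0.251  0.009] [ 0.496 -0.218  0.028]
scene sorter 0.65 [340. 290.  86.  63.] 2680 [ 0.42  -0.058  0.003] [0.486 0.012 0.041] [0.565 0.049 0.048]
scene filed_card_a 0.78 [364. 284.  16.  63.] 441 [ 0.439 -0.076  0.003] 
[... 1110 characters left out ...]
5 -0.015  0.043] [0.568 0.04  0.051]
top sorter 0.28 [405. 278.  29.  16.] 310 [ 0.425 -0.297  0.025] [ 0.447 -0.268  0.086] [ 0.472 -0.239  0.114]
top filed_card_a 0.83 [302. 244.  39.  14.] 278 [ 0.529 -0.049  0.028] [ 0.54  -0.003  0.071] [0.554 0.042 0.079]
top filed_card_a 0.62 [309. 275.  39.  13.] 270 [ 0.441 -0.069  0.022] [ 0.453 -0.026  0.071] [0.469 0.024 0.079]
top tamper 0.92 [348. 190.  21.  27.] 379 [ 0.669 -0.151  0.   ] [ 0.687 -0.125  0.013] [ 0.71  -0.101  0.087]
top shot_glass 0.66 [208. 295.  21.  18.] 284 [0.389 0.212 0.009] [0.411 0.24  0.027] [0.43  0.256 0.063]
top cup 0.55 [425. 193.  34.  31.] 606 [ 0.65  -0.367  0.005] [ 0.677 -0.316  0.042] [ 0.71  -0.288  0.056]
```

Run:
```python
from h import *
a=np.load("scene0.npz")["p"][150:450,230:470];b=np.load("top0.npz")["p"][150:350,180:460]
a=cv2.resize(a,None,fx=2,fy=2,interpolation=3);b=cv2.resize(b,None,fx=2,fy=2,interpolation=3)
im=np.zeros((600,480+560-240,3),np.uint8);im[:,:480]=a
im[:200,480:]=cv2.resize(b,(320,229))[:200];cv2.imwrite("pics/c1.png",im)
for c in("scene","top"):
    d=np.load(c+"0.npz")["d"];k=calibration(c)
    P,_=pts(d,k,d>0)
    def box(lo,hi):return P[np.all((P>lo)&(P<hi),axis=1)]
    # filed cards' top regions
    for nm,x0,x1 in(("near",.42,.49),("far",.505,.58)):
        Q=box((x0,-.09,.072),(x1,.08,.082));m=Q.mean(0);w,V=np.linalg.eigh(np.cov(Q[:,:2].T));v=V[:,1]
        print(c,nm,len(Q),m,"yaw",np.degrees(np.arctan2(-v[0]*np.sign(v[1]),abs(v[1]))),np.ptp((Q[:,:2]-m[:2])@V,axis=0))
    Q=box((.40,-.33,.045),(.5,-.2,.118));m=Q.mean(0)
    for _ in range(5):
        w,V=np.linalg.eigh(np.cov(Q.T));n=V[:,0];n*=np.sign(n[0]);r=(Q-Q.mean(0))@n;Q=Q[abs(r)<max(.003,1.5*r.std())]
    print(c,"card",len(Q),Q.mean(0),"n",n,"yaw",np.degrees(np.arctan2(n[1],n[0])),"tilt",np.degrees(np.arcsin(n[2])),r.std())
    T=box((.40,-.33,.100),(.5,-.2,.118));print("top",len(T),np.percentile(T,[1,50,99],axis=0).round(4).tolist())
    S=box((.4,-.1,.044),(.6,.09,.05));h=cv2.minAreaRect((S[:,:2]*1000).astype(np.float32));print("sorter",len(S),h)
```

```text
scene near 175 [ 0.45277108 -0.01638967  0.07552047] yaw 11.894304294835383 [0.00963523 0.09961962]
scene far 172 [0.54063532 0.00264157 0.07527665] yaw 11.8358016715306 [0.01040598 0.09916104]
scene card 356 [ 0.44657364 -0.26359486  0.08130029] n [0.85980189 0.43088072 0.2740119 ] yaw 26.61725957232924 tilt 15.90313827681271 0.001008953625982877
top 135 [[0.4199, -0.3021, 0.1004], [0.4376, -0.267, 0.1093], [0.4562, -0.2392, 0.1135]]
sorter 1078 ((497.02410888671875, -8.087371826171875), (138.04620361328125, 99.92462921142578), 11.065530776977539)
top near 123 [ 0.45372572 -0.02020112  0.07561981] yaw 11.823315310067942 [0.00961291 0.09903942]
top far 128 [ 0.5417767  -0.00246709  0.07549806] yaw 11.577567401991486 [0.01057013 0.09872346]
top card 218 [ 0.44721493 -0.26896852  0.08558515] n [0.85102543 0.43898974 0.2881731 ] yaw 27.286322598543855 tilt 16.748613532443134 0.0010879853517478933
top 134 [[0.4219, -0.3047, 0.1004], [0.4391, -0.2742, 0.1095], [0.4569, -0.2448, 0.1152]]
sorter 689 ((496.8330383300781, -11.264236450195312), (140.4156494140625, 95.44486236572266), 11.980570793151855)
```

View pics/c1.png

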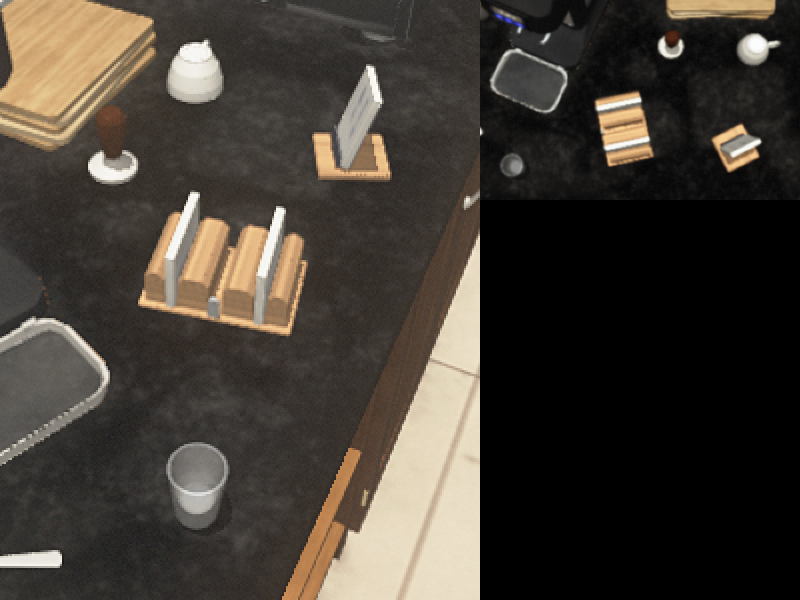

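The middle slot is free: the tab is at (213,308) in the left crop. The card leans right, towards the robot, at (360,115). Starting the approach.

Call:
move_arm(series=[[[1,-351,-330,-60,0.85],[1,-351,-330,-60,0.85],[1,-351,-330,-60,0.85],[1,-351,-330,-60,0.85],[1,-351,-330,-60,0.85],[1,-351,-330,-60,0.85],[1,-351,-330,-60,0.85],[1,-351,-330,-60,0.85],[1,-351,-330,-60,0.85],[1,-351,-330,-60,0.85]]])

```text
time_s: 1.63
eef_pos: [0.3648, 0.2061, 0.2834]
eef_rot: [0.0, 0.523, 0.852, 0.0]
wrist_force: [1.3, 0.3, 0.1]
opening: 1.002
grasp_force: 0.0
```

```bash
cat >> h.py <<'E'
def to(target,yawdeg):
    o=ctrl.get_obs();q=o["eef_rot"];M=R.from_quat([q[1],q[2],q[3],q[0]]).as_matrix()
    s=M.T@(np.array(target)-o["eef_pos"])*1000
    y=np.arctan2(M[1,1],M[0,1]);d=(np.radians(yawdeg)-y+np.pi/2)%np.pi-np.pi/2
    print("t",round(o["time_s"],2),"tcp",o["eef_pos"].round(4),"yaw",round(np.degrees(y),1),"q",o["q"].round(2),"shift",s.round(1),"turn",round(-d,3))
def fits(P,c):
    box=lambda lo,hi:P[np.all((P>lo)&(P<hi),axis=1)]
    for nm,x0,x1 in(("near",.42,.49),("far",.505,.58)):
        Q=box((x0,-.09,.072),(x1,.08,.082))
        if len(Q)<50: continue
        m=cv2.minAreaRect((Q[:,:2]*1000).astype(np.float32));print(c,nm,len(Q),Q.mean(0).round(4),np.round(m[0],1),np.round(m[1],1),round(m[2],1))
    Q=box((.40,-.33,.05),(.5,-.2,.118))
    if len(Q)>100:
        for _ in range(5):
            w,V=np.linalg.eigh(np.cov(Q.T));n=V[:,0];n*=np.sign(n[0]);r=(Q-Q.mean(0))@n;Q=Q[abs(r)<max(.003,1.5*r.std())]
        print(c,"card",len(Q),Q.mean(0).round(4),"yaw",np.degrees(np.arctan2(n[1],n[0])),"tilt",np.degrees(np.arcsin(n[2])))
        T=box((.40,-.33,.109),(.5,-.2,.118))
        if len(T)>20:print("top",len(T),T.mean(0),cv2.minAreaRect((T[:,:2]*1000).astype(np.float32)))
E
python3 - <<'E'
from h import *
p,d=camera("wrist");k=calibration("wrist");P,_=pts(d,k,d>0);cv2.imwrite("pics/w1.png",p)
print(P.min(0),P.max(0));fits(P,"w")
to((.415,-.20,.235),27)
E
```

```text
[-0.81766192 -1.67099537 -0.88976919] [0.91786717 0.74993212 0.38994687]
w near 210 [0.4503 0.0075 0.0789] [451.5   4.1] [ 9.5 33.2] 10.3
t 1.68 tcp [0.3695 0.2002 0.2845] yaw 26.6 q [ 0.22 -0.23  1.9  -0.    1.47 -0.25] shift [-378.  -138.4   51.3] turn -0.008
```

Call:
move_arm(series=[[[1,-378,-138,30,0],[1,-378,-138,30,0],[1,-378,-138,30,0],[1,-378,-138,30,0],[1,-378,-138,30,0],[1,-378,-138,30,0],[1,-378,-138,30,0],[1,-378,-138,30,0],[1,-378,-138,30,0],[1,-378,-138,30,0]]])

```text
time_s: 2.52
eef_pos: [0.4123, -0.195, 0.2527]
eef_rot: [0.001, 0.524, 0.852, -0.0]
wrist_force: [-0.1, 0.5, 0.5]
opening: 0.998
grasp_force: 0.0
```

Run:
```python
from h import *
camera("top")
p,d=camera("wrist");k=calibration("wrist");P,_=pts(d,k,d>0);cv2.imwrite("pics/w2.png",p)
fits(P,"w")
to((.441,-.269,.15),27)
```

```text
w near 1581 [ 0.4539 -0.0216  0.0777] [454.7 -22.2] [10.8 93.6] 11.8
w far 1821 [0.5405 0.0008 0.0773] [ 5.419e+02 -4.000e-01] [ 11.8 100.4] 11.0
w card 1553 [ 0.4458 -0.2648  0.0913] yaw 26.222231828452625 tilt 16.98530028446467
top 840 [ 0.43789156 -0.27004718  0.1129806 ] ((439.0942687988281, -271.99639892578125), (10.145280838012695, 71.09546661376953), 25.79942512512207)
t 2.62 tcp [ 0.4123 -0.1954  0.2524] yaw 26.6 q [-0.7  -0.11  1.87 -0.    1.39 -1.17] shift [-78.6  -7.3 102.4] turn -0.006
```

View pics/w2.png

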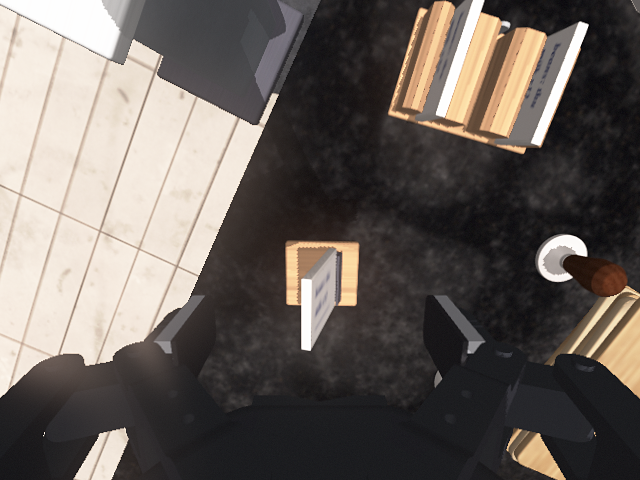

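The wrist view shows the card's top edge at (306,315), lying between the fingers at (185,325) and (450,325). Descending over it.

Call:
move_arm(series=[[[1,-40,-3,30,0.01],[1,-79.5,-5.5,50,0.01],[1,-79.5,-5.5,60,0.01],[1,-79.5,-5.5,90,0.01],[1,-79.5,-5.5,115,0.01],[1,-79.5,-5.5,140,0.01],[1,-79.5,-5.5,160,0.01],[1,-79.5,-5.5,177,0.01],[1,-79.5,-5.5,177,0.01],[1,-79.5,-5.5,177,0.01]]])

```text
time_s: 3.45
eef_pos: [0.4432, -0.2638, 0.0753]
eef_rot: [-0.001, 0.527, 0.85, 0.0]
wrist_force: [-0.1, -0.4, 0.3]
opening: 0.999
grasp_force: 0.0
```

Call:
move_arm(series=[[[0.5,0,0,0,0],[0.4,0,0,0,0],[0.3,0,0,0,0],[0.2,0,0,0,0],[0.1,0,0,0,0],[0,0,0,0,0],[0,0,0,0,0],[0,0,0,0,0],[0,0,0,0,0],[0,0,0,0,0]]])

```text
time_s: 4.28
eef_pos: [0.4481, -0.2635, 0.0773]
eef_rot: [0.004, 0.528, 0.849, 0.003]
wrist_force: [15.4, 10.3, 2.0]
opening: 0.129
grasp_force: 56.5
```

Run:
```python
from h import *
p,d=camera("scene");cv2.imwrite("pics/s2.png",cv2.resize(p[120:270,330:480],None,fx=3,fy=3,interpolation=3))
o=ctrl.get_obs();print(o["opening"],o["grasp_force"],o["wrist_force"]);to((.443,-.269,.075),26)
```

```text
0.13143600630816676 56.53614385868423 [15.06510882 10.21936259  2.64923443]
t 4.33 tcp [ 0.4481 -0.2635  0.0773] yaw 26.3 q [-0.77  0.25  1.87  0.01  1.02 -1.23] shift [-2.7 -7.   2.2] turn 0.004
```

View pics/s2.png

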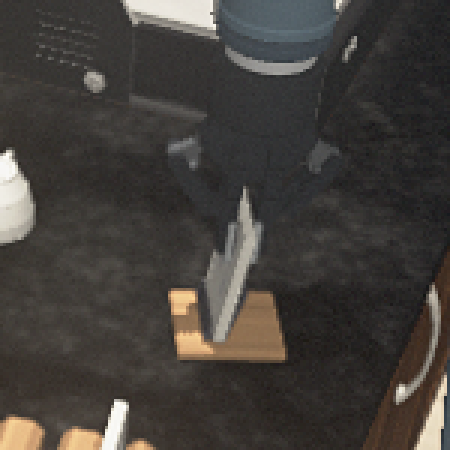

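The fingers grip the card near its top (opening 0.13, 56 N). Lifting along the lean.

Call:
move_arm(series=[[[0,0,-1,-6,0],[0,0,-3,-12,0],[0,0,-5,-20,0],[0,0,-8,-30,0],[0,0,-11,-42,0],[0,0,-15,-60,0],[0,0,-15,-85,0],[0,0,-15,-115,0],[0,0,-15,-125,0],[0,0,-15,-125,0]]])

```text
time_s: 5.17
eef_pos: [0.4315, -0.2731, 0.2039]
eef_rot: [0.003, 0.527, 0.85, -0.001]
wrist_force: [0.1, -0.9, -1.1]
opening: 0.097
grasp_force: 60.6
```

Run:
```python
from h import *
p,d=camera("scene");cv2.imwrite("pics/s3.png",cv2.resize(p[70:270,330:480],None,fx=3,fy=3,interpolation=3))
k=calibration("scene")
for r in outline_of("order_card","scene")[:2]:
    P,_=pts(d,k,r["region"]);print(r["conf"],r["bbox"],np.percentile(P,[2,50,98],axis=0).round(3).tolist())
o=ctrl.get_obs();print(o["opening"],o["grasp_force"],o["wrist_force"],o["eef_rot"]);to((.4975,-.0105,.2),11.7)
```

```text
0.83 [425.6, 162.7, 14.4, 49.8] [[0.415, -0.3, 0.148], [0.424, -0.25, 0.187], [0.451, -0.244, 0.243]]
0.09686923288047991 60.59203505516052 [-0.83637586 -0.48584125  0.30004812] [-1.78272372e-04  5.27333850e-01  8.49658152e-01  5.43229450e-05]
t 5.27 tcp [ 0.4298 -0.2714  0.2   ] yaw 26.3 q [-0.8   0.06  1.8   0.    1.28 -1.26] shift [2.037e+02 1.765e+02 1.000e-01] turn 0.256
```

View pics/s3.png

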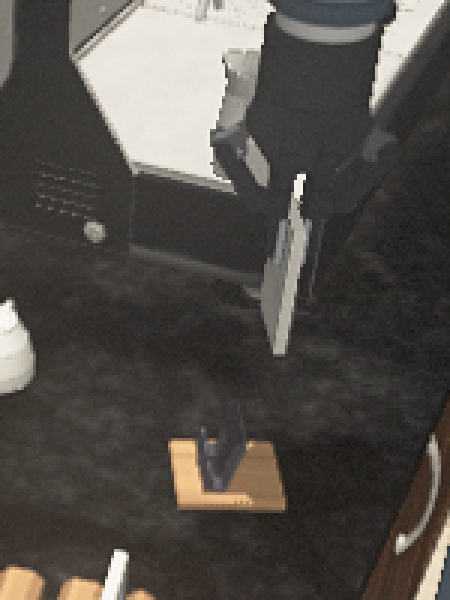

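The card is free of the stand and hangs nearly upright. Moving over the slot at the same height.

Call:
move_arm(series=[[[0,35,30,0,0.05],[0,68,59,0,0.1],[0,96,84,0,0.15],[0,123,107,0,0.2],[0,150,130,0,0.256],[0,175,152,0,0.256],[0,193,167,0,0.256],[0,203.7,176.5,0,0.256],[0,203.7,176.5,0,0.256],[0,203.7,176.5,0,0.256]]])

```text
time_s: 6.1
eef_pos: [0.4966, -0.01, 0.1987]
eef_rot: [-0.002, 0.631, 0.776, -0.001]
wrist_force: [0.5, -0.2, -1.2]
opening: 0.099
grasp_force: 60.6
```

```bash
cat > m.py <<'E'
from h import *
yaw=np.radians(11.7);ex=np.array([np.cos(yaw),np.sin(yaw)]);ey=np.array([-ex[1],ex[0]]);S=np.array([.4975,-.0105])
for c in("scene","top"):
    p,d=camera(c);k=calibration(c);P,uv=pts(d,k,d>0);t=ctrl.get_obs()["eef_pos"]
    cv2.imwrite(f"pics/{c}_{ctrl.get_obs()['time_s']:.2f}.png",cv2.resize(p[140:340,240:440],None,fx=3,fy=3,interpolation=3))
    bgr=p[uv[:,1],uv[:,0]].astype(int)
    L=np.c_[(P[:,:2]-S)@ex,(P[:,:2]-S)@ey,P[:,2]]
    m=(abs(L[:,0])<.022)&(abs(L[:,1])<.06)&(L[:,2]>t[2]-.065)&(L[:,2]<t[2]-.002)&(bgr.min(1)>70)&(np.ptp(bgr,axis=1)<40)
    Q=L[m]
    if len(Q)<40: print(c,len(Q));continue
    print(c,len(Q),"min",np.percentile(Q,2,axis=0).round(4),"max",np.percentile(Q,98,axis=0).round(4))
    for a in np.arange(t[2]-.062,t[2],.01):
        B=Q[(Q[:,2]>=a)&(Q[:,2]<a+.01)]
        if len(B)>5: print("  z",round(a-t[2]+.005,3),len(B),"x",np.percentile(B[:,0],[5,50,95]).round(4),"y",np.percentile(B[:,1],[3,97]).round(4))
    F=Q[Q[:,1]<np.percentile(Q[:,1],85)]
to((.4975,-.0105,.2),11.7)
E
python3 m.py
```

```text
scene 259 min [-0.0053 -0.0354  0.1391] max [0.0033 0.0322 0.1949]
  z -0.057 41 x [-0.0052 -0.0047  0.0023] y [-0.0309  0.0315]
  z -0.047 51 x [-0.0053 -0.0046  0.0025] y [-0.0385  0.0321]
  z -0.037 45 x [-0.0052 -0.0046  0.0024] y [-0.0352  0.0317]
  z -0.027 46 x [-0.0053 -0.0044  0.0031] y [-0.0222  0.0323]
  z -0.017 42 x [-0.0054 -0.0048  0.0035] y [-0.0117  0.032 ]
  z -0.007 33 x [-0.0051 -0.0033  0.0024] y [0.005 0.032]
top 5
t 6.2 tcp [ 0.4969 -0.0113  0.1994] yaw 11.7 q [-0.26  0.04  1.83 -0.    1.27 -0.47] shift [ 0.7  0.7 -0.6] turn -0.001
```

The card hangs vertical and is centred over the slot to about 1 mm. Lowering most of the way.

Call:
move_arm(series=[[[0,2,1,20,0],[0,3,1,40,0],[0,3,1,55,0],[0,3,1,70,0],[0,3,1,82,0],[0,3,1,94,0],[0,3,1,104,0],[0,3,1,114,0],[0,3,1,122,0],[0,3,1,122,0]]])

```text
time_s: 7.03
eef_pos: [0.4969, -0.0078, 0.077]
eef_rot: [-0.001, 0.632, 0.775, -0.001]
wrist_force: [0.1, 0.2, 0.3]
opening: 0.095
grasp_force: 60.7
```

```bash
python3 m.py; python3 -c "
from h import *
print(ctrl.get_obs()['wrist_force'])"; ls pics
```

```text
scene 239 min [-0.0078 -0.0265  0.0158] max [0.0045 0.0533 0.0729]
  z -0.057 39 x [-0.0058 -0.0006  0.0068] y [0.0236 0.0532]
  z -0.047 56 x [-0.0046 -0.0035  0.0038] y [-0.0267  0.0531]
  z -0.037 53 x [-0.0081 -0.0043  0.003 ] y [-0.0313  0.0346]
  z -0.027 33 x [-0.0045 -0.0039  0.003 ] y [-0.0069  0.0337]
  z -0.017 26 x [-0.0047 -0.0034  0.0034] y [-0.0019  0.0342]
  z -0.007 26 x [-0.0044 -0.0022  0.0037] y [0.0121 0.034 ]
top 5
t 7.13 tcp [ 0.498  -0.0078  0.0787] yaw 11.7 q [-0.25  0.21  1.91 -0.    1.02 -0.46] shift [  -2.5   -1.1 -121.3] turn -0.0
[0.3228629  0.12442151 0.36827769]
c1.png
s2.png
s3.png
scene0.png
scene_6.15.png
scene_7.08.png
top0.png
top_6.20.png
top_7.13.png
w1.png
w2.png
```

The foot is inside the slot with no contact force. Lowering the rest.

Call:
move_arm(series=[[[0,0,0,3,0],[0,0,0,6,0],[0,0,0,9,0],[0,0,0,11,0],[0,0,0,13,0],[0,0,0,15,0],[0,0,0,17,0],[0,0,0,18,0],[0,0,0,18,0],[0,0,0,18,0]]])

```text
time_s: 7.97
eef_pos: [0.5001, -0.0072, 0.0673]
eef_rot: [0.001, 0.631, 0.776, 0.001]
wrist_force: [-20.6, 8.0, 59.6]
opening: 0.098
grasp_force: 69.3
```

```bash
python3 m.py
```

```text
scene 238 min [-0.008  -0.0287  0.0089] max [0.0067 0.0529 0.0626]
  z -0.057 25 x [-0.0056 -0.0017  0.0034] y [-0.0175  0.0525]
  z -0.047 56 x [-0.0045 -0.0017  0.0063] y [-0.0232  0.0529]
  z -0.037 59 x [-0.0032 -0.0013  0.0052] y [-0.0288  0.0531]
  z -0.027 45 x [-0.0083 -0.0018  0.0049] y [-0.0146  0.0342]
  z -0.017 28 x [-0.002  -0.0008  0.0052] y [-0.0001  0.0345]
  z -0.007 24 x [-0.0017 -0.0004  0.0057] y [0.0075 0.0342]
top 7
t 8.07 tcp [ 0.5001 -0.0072  0.0673] yaw 11.8 q [-0.25  0.23  1.92  0.    0.99 -0.46] shift [  -2.8   -2.9 -132.7] turn 0.001
```

The card bottomed out at the expected height, with the foot at about 6 mm. Unloading, then opening partly and rising.

Call:
move_arm(series=[[[0,0,0,-3,0],[0,0,0,-6,0],[0,0,0,-6,0],[0.1,0,0,-6,0],[0.15,0,0,-6,0],[0.2,0,0,-6,0],[0.25,0,0,-6,0],[0.3,0,0,-6,0],[0.35,0,0,-6,0],[0.35,0,0,-6,0]]])

```text
time_s: 8.9
eef_pos: [0.4979, -0.0076, 0.0665]
eef_rot: [-0.0, 0.631, 0.775, -0.0]
wrist_force: [-0.1, 1.2, -0.2]
opening: 0.352
grasp_force: 0.0
```

Call:
move_arm(series=[[[0.35,0,0,0,0],[0.35,0,0,-3,0],[0.35,0,0,-8,0],[0.35,0,0,-16,0],[0.35,0,0,-28,0],[0.35,0,0,-45,0],[0.35,0,0,-75,0],[0.35,0,0,-110,0],[0.35,0,0,-140,0],[0.35,0,0,-140,0]]])

```text
time_s: 9.73
eef_pos: [0.5021, -0.0085, 0.2146]
eef_rot: [0.006, 0.631, 0.776, 0.003]
wrist_force: [1.5, -0.7, 0.7]
opening: 0.351
grasp_force: 0.0
```

Run:
```python
from h import *
yaw=np.radians(11.7);ex=np.array([np.cos(yaw),np.sin(yaw)]);ey=np.array([-ex[1],ex[0]])
p,d=camera("scene");k=calibration("scene");P,uv=pts(d,k,d>0)
cv2.imwrite("pics/f.png",cv2.resize(p[140:340,240:440],None,fx=3,fy=3,interpolation=3))
S=np.array([.4967,-.0069]);L=np.c_[(P[:,:2]-S)@ex,(P[:,:2]-S)@ey,P[:,2]]
Q=L[(abs(L[:,0])<.025)&(abs(L[:,1])<.06)&(L[:,2]<.115)&(L[:,2]>.05)]
print(np.percentile(Q,[1,99],axis=0).round(4))
for a in(.05,.065,.08,.095):
    B=Q[(Q[:,2]>a)&(Q[:,2]<a+.015)];print(a,np.percentile(B,[3,50,97],axis=0).round(4).tolist())
fits(P,"s");print(ctrl.get_obs()["eef_pos"])
```

```text
[[-0.0024 -0.0398  0.0503]
 [ 0.0073  0.0306  0.1071]]
0.05 [[-0.0038, -0.0352, 0.0502], [-0.0017, 0.0166, 0.0579], [0.0059, 0.0308, 0.0644]]
0.065 [[-0.0021, -0.0335, 0.0658], [-0.0015, 0.0174, 0.0729], [0.0058, 0.0296, 0.0796]]
0.08 [[-0.002, -0.0317, 0.0802], [-0.0014, 0.0194, 0.0881], [0.0062, 0.0298, 0.0945]]
0.095 [[-0.0017, -0.0388, 0.0956], [0.0018, -0.0017, 0.1049], [0.007, 0.0294, 0.107]]
s near 177 [ 0.4534 -0.0159  0.0754] [453.4 -16.7] [92.8 50.9] 74.4
s far 174 [0.5407 0.0018 0.0753] [ 5.413e+02 -3.000e-01] [ 9.8 99.4] 11.6
[ 0.50078025 -0.0081936   0.21161763]
```

View pics/f.png

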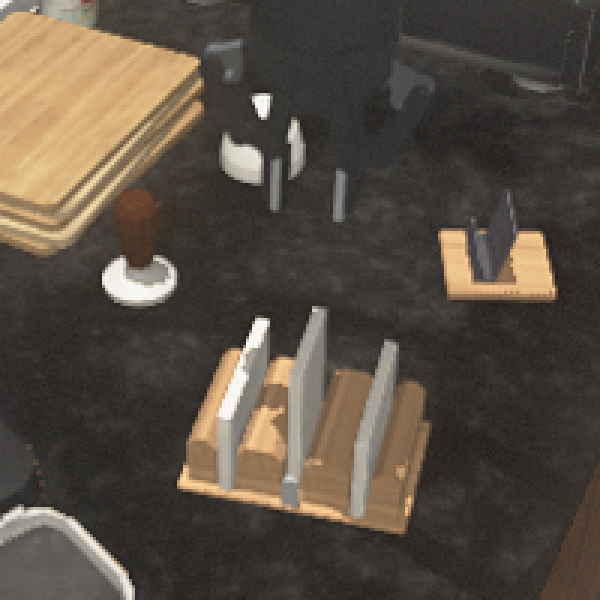

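The card stands upright in the middle slot, with its top at 107 mm, about 2 mm off across and 5 mm along. The filed cards have not moved and the gripper is clear.

```bash
python3 -c "
from h import *
print(order.hand_in())"
```

```text
the job is handed in; nothing more can be done
None
```

The order card is filed upright on the floor of the free middle slot, released with the gripper clear and the filed cards unmoved; the job is handed in, but no verdict came back.

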